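Re-notch the soap tier

TASK

Move the upper tier with the soap dish along its track to the notch marked by the yellow clip: squeeze its white release lever against the fixed red grip plate, keep it squeezed while you slide the tier until its handle is level with the yellow clip, then let go so that the tier locks in that notch.

Things in the scene. Friction and masses are not known exactly. Their poses are not given: they have to be found in the camera images.
- tier_handle (a point): Squeeze handle of the brick-red soap tier: two upright plates, 36 wide along the track, 8 thick, tops 160 mm up: fixed red one, white lever. Point: 25 below the tops, mid-width, 17 from the red plate's outer face. x from red plate to lever (away from robot), y along the track to the left, z up. Outer faces at x -17 and +33 (lever; +17 squeezed). Plates stand free from 22 below the point up.
- release_lever (a joint): Travel of the white lever towards the red plate: 0 at rest (pawl home in a notch), 0.016 m fully squeezed; spring 4 N at rest, 8 N squeezed. From 0.011 m the pawl is clear and the tier slides freely (about 0.5 N) along the track; below that it is locked. Once let go, the spring draws pawl and tier into the nearest notch.
- upper_tier (a joint): Position of the upper tier (tray 154 x 150 mm with mint-green soap dish) along its track on the fixed lower tier, growing to the robot's left. Six notches 40 mm apart: 0 (rightmost), 0.04, ... 0.20 m (leftmost); the track ends just beyond these. It starts at 0.08, the third from the right.
- yellow_clip: Yellow clip, 24 x 26 x 24 mm, fixed on the track's outer strip (side away from the robot) beside the notch it marks; blue, green, black and purple clips mark others. Origin: centre of its underside, 50 mm above the surface; axes parallel to the handle's. In the marked notch the handle's point is at y = 0 in the clip's frame, 59 mm from it horizontally.

How it is judged (in metres and radians):
On the way:
1. the tier stands at the yellow clip's notch (within 20 mm) with its release lever still squeezed (y of tier_handle in the frame of yellow_clip between -0.02 and 0.02 m and value of joint release_lever above 0.008 m), for 0.1 s.
At the end, for the whole second after the job is handed in: The upper tier rests in the notch beside the yellow clip (handle within 6 mm of the clip along the track, as the notch gives), its lever let go and sprung back (less than 4 mm squeezed), nothing moving (y of tier_handle in the frame of yellow_clip between -0.006 and 0.006 m and value of joint release_lever below 0.004 m and velocity of joint upper_tier between -0.01 and 0.01 m/s); the robot touches nothing.
It also fails if it takes over 32 s, if anything falls off the work surface, if the arm or the gripper's body presses on something with over 40 N, if the wrist force passes 120 N, or if a joint passes its speed limit or range.

ROBOT

A 6-joint arm with a two-finger parallel gripper is mounted at the origin on the work surface. World frame = base frame: x ahead of the robot, y to its left, z up, the work surface at z = 0. Lengths are in mm, angles in rad, forces in N, time in s.
With the tool pointing down it reaches from about 400 to 925 mm from the base axis. Payload 12.5 kg.
Tool frame: the origin (TCP) lies at the very end of the fingers, on their centre line; the grasp point (between the pads) lies 19 mm behind it; z points along the fingers, y is the line along which they close (so a half turn about z gives the same grasp; the last joint's range is limited). The gripper opens to 95 mm and grips with 3 to 60 N. Pads are 20 mm wide; open, the fingers measure 119 mm over their backs; the gripper's body (75 mm by 180 mm) begins 59 mm behind the grasp point.
Start: joints at [-1.219, 0.491, 1.559, -0, 1.092, -0.106], TCP at [276.259, -560.649, 214.661] pointing down, gripper open.
Joint ranges: [-3.1, 3.1], [-0.84, 2.19], [0.05, 2.79], [-1.13, 4.28], [0.06, 2.93], [-2.69, 2.69]. Speed limits (rad/s): [2.22, 2.22, 2.79, 3.14, 3.14, 3.14].

INTERFACE

Orientations are given as [roll, pitch, yaw] about the fixed x, y, z axes, in that order (R = Rz(yaw) Ry(pitch) Rx(roll)).
In Python, from cell import * gives the robot as it stands.
- The arm moves only by the tool jog_arm, never from a script. Its argument "targets" is a list of rows, each an object with "turn": the turn, a rotation vector about the world's x, y, z in degrees, a list of three; "slide": the shift along the world's x, y, z in mm, a list of three; "claw": the opening in per cent of the stroke, from 0 (shut) to 100 (fully open). In form: [{"turn": [wx, wy, wz], "slide": [x, y, z], "claw": claw}, ...]. A call has 1 to 5 rows; each row shifts and turns the commanded pose from where the row before left it; what a row does not reach is not made up. A row lasts 1/8 s, in which the tool goes at most 62.5 mm and 10.7 degrees, less where a joint would pass 70% of its speed; a pose out of reach is approached as far as the arm can. A call with a gripper value outside its range is refused whole. The fingers move at their own pace and stop on an object; the grip force is fixed at half the most. Time passes only in rows, so rows that do not move let the fingers close. It gives the time, the measured TCP pose, the force, the opening and the grip force at its end, in the units of the state.
- state(): the state, without advancing time (a new reading comes with each control period).
- read_camera(name): name is "scene" or "top" or "wrist"; returns a dict with "frame" (480x640x3 uint8, blue, green, red), "mtx" (3x3 intrinsics, pixels), "R" (3x3) and "t" (3): a world point X has camera coordinates R X + t. Camera axes: x right, y down, z forward; pixel columns grow to the right and rows downward; lengths in mm; the calibration is good to about 2 mm. A picture is of the moment at which its call begins. There is no depth.
- job_done(): hands the job in; it is judged then, once.
Trained networks look in the newest picture that a camera, given by its name, has taken for a name from the list of things; names that differ only in an ending like _2 or _b are one class to them, and where a whole thing is asked for, a point or a joint stands for the part that bears it (a point fixed in the world has none). Each returns a list of dicts, best first, with "conf" (0 to 1); they miss things now and then, are a little off and sometimes report something else, mostly with a low value. They report only what shows in the picture. A call takes as long as a camera call.
- look_for(query, camera): "xy" ([column, row] in pixels, amid what is visible of it).
The state is a dict: "t": time; "joints": joint angles; "qvel": joint speeds; "tau": joint torques, N m; "eef_pos": TCP position; "tcp_rot": TCP orientation; "ft_force": force on the tool from outside, world axes, zero at the start; "moment": the same for the moment, N m; "opening": opening from 0.0 (shut) to 1.0 (fully open); "grip_force": force on a finger pad.
Only numpy, scipy, OpenCV 4.12 (cv2) and the standard library are available. Lean on these libraries where they do the work, as an engineer would, in place of code of your own. Each camera call takes 0.05 s, during which the arm holds its last target. There are 200 camera calls.

## Working session

There is one attempt and no reset: what is moved stays moved. The work goes in short steps, Python scripts to look and compute and a tool call to move; the robot and the scene stay as the last step left them, time stands still between calls to the robot, and variables do not carry over. Pictures are saved under pics/ and viewed, at most 10 in all, crops included, and the job is handed in when it is done.

Besides the shell and the picture viewer there is one more tool, called after "Emit:" as name([rows], argument=value, ...), one row to a line, values as JSON. jog_arm: Moves the arm, as the interface text tells. Its arguments: {"type":"object","properties":{"targets":{"type":"array","items":{"type":"object","properties":{"turn":{"type":"array","items":{"type":"number"}},"slide":{"type":"array","items":{"type":"number"}},"claw":{"type":"number"}}}}},"required":["targets"]}

```bash
mkdir -p pics; cat > h.py <<'E'
from cell import *
import numpy as np, cv2
def ray(c,px):
    d=np.linalg.inv(c["mtx"])@np.array([px[0],px[1],1.]); R=np.array(c["R"]);t=np.array(c["t"]).ravel()
    return -R.T@t, R.T@d
def atz(c,px,z):
    o,d=ray(c,px); return o+d*(z-o[2])/d[2]
def proj(c,X):
    p=np.array(c["mtx"])@(np.array(c["R"])@np.array(X,float)+np.array(c["t"]).ravel()); return p[:2]/p[2]
E
python3 - <<'E'
from h import *
for n in("scene","top"):
    c=read_camera(n); cv2.imwrite(f"pics/{n}0.png",c["frame"])
    print(n,ray(c,(320,240)))
    for q,z in(("tier_handle",140),("release_lever",140),("yellow_clip",62),("upper_tier",80)):
        for r in look_for(q,n)[:2]: print(q,r["conf"],r["xy"],atz(c,r["xy"],z).round())
s=state();print(s["t"],s["eef_pos"],s["tcp_rot"],s["opening"])
E
```

```text
scene (array([794.91621713, 483.34972642, 542.32695273]), array([-0.36788108, -0.69978474, -0.61240809]))
tier_handle 0.8 [336.9, 233.4] [527.  21. 140.]
release_lever 0.89 [278.0, 238.1] [600.  -6. 140.]
release_lever 0.68 [294.8, 308.0] [635. 119. 140.]
yellow_clip 0.58 [294.6, 306.4] [603.  46.  62.]
upper_tier 0.69 [337.0, 233.2] [487. -48.  80.]
top (array([422.7910683 ,   3.24406079, 732.79220709]), array([ 0.18255849,  0.02738931, -0.98299493]))
tier_handle 0.72 [377.5, 294.3] [471. -48. 140.]
release_lever 0.57 [365.3, 197.5] [585. -33. 140.]
yellow_clip 0.71 [302.5, 199.2] [603.  47.  62.]
upper_tier 0.81 [377.8, 297.8] [471. -53.  80.]
0.5 [ 276.24680482 -560.65811624  214.63181631] [3.14154668e+00 1.47869587e-05 4.57783783e-01] 1.000661160967361
```

View pics/scene0.png

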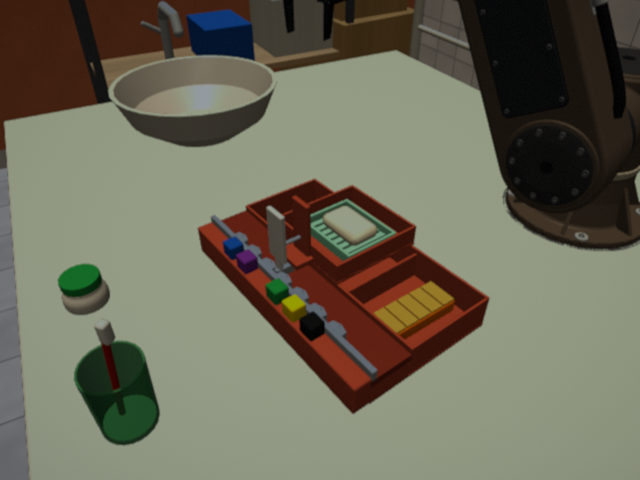

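View pics/top0.png

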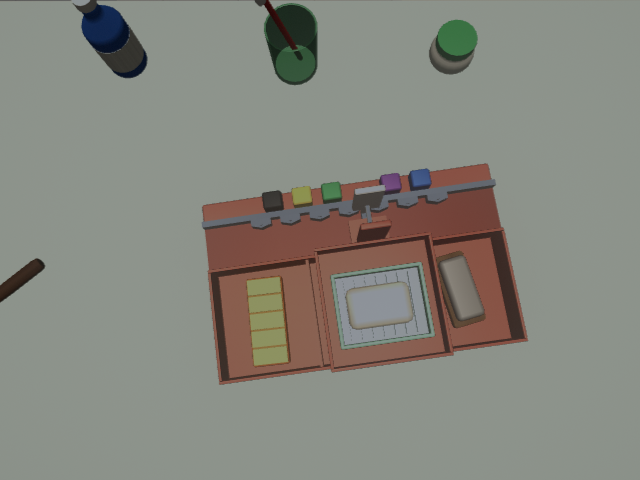

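The top view shows the clips black (273,201), yellow (302,196), green (332,191), purple (391,183) and blue (420,179). The white lever top is near (369,190) and the red plate top near (374,222). Yellow is therefore two notches (80 mm) to the left of the current one.

```bash
python3 - <<'E'
from h import *
c=read_camera("top"); f=c["frame"]
cv2.imwrite("pics/topcrop.png",cv2.resize(f[150:270,230:440],None,fx=3.8,fy=3.8,interpolation=cv2.INTER_CUBIC))
P=[]
for n,px in dict(black=(273,201),yellow=(302,196),green=(332,191),purple=(391,183),blue=(420,179)).items():
    P.append(atz(c,px,66)); print(n,P[-1].round(1))
u=P[0]-P[4]; print(np.linalg.norm(u)); u/=np.linalg.norm(u); v=np.array([u[1],-u[0],0]) 
print("u",u,"out",v, "yaw",np.degrees(np.arctan2(v[1],v[0])))
Y=P[1]; h=Y-59*v-80*u; print("handle pred",h.round(1))
for s in(-17,-9,25,33):
    print(s,[proj(c,np.r_[(h+s*v+k*u)[:2],160]).round(1).tolist() for k in(18,-18)])
E
```

```text
black [598.8  86.5  66. ]
yellow [606.4  47.5  66. ]
green [614.    7.3  66. ]
purple [626.4 -71.6  66. ]
blue [ 632.6 -110.3   66. ]
199.675499225377
u [-0.16928078  0.98556787  0.        ] out [0.98556787 0.16928078 0.        ] yaw 9.746004501562231
handle pred [561.8 -41.3  66. ]
-17 [[360.4, 229.7], [391.8, 225.1]]
-9 [[359.3, 222.9], [390.6, 218.3]]
25 [[354.6, 194.4], [385.5, 189.8]]
33 [[353.5, 187.8], [384.3, 183.2]]
```

View pics/topcrop.png

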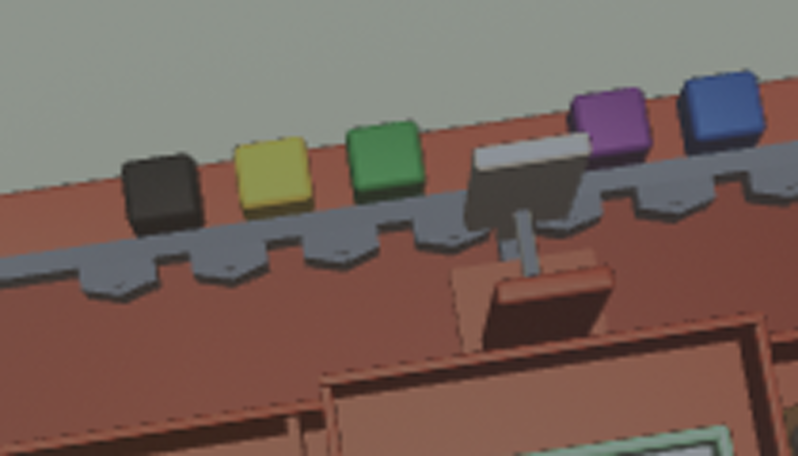

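The prediction from the clips matches the plate edges within about 2 mm, so the handle is near (561, -42), with closing direction yaw 9.7°. I'll move above it with margin.

Emit:
jog_arm([
  {"turn": [0,0,7.3],"slide": [28,50,8],"claw": 100},
  {"turn": [0,0,7.3],"slide": [28,50,8],"claw": 100},
  {"turn": [0,0,7.3],"slide": [28,52,8],"claw": 100},
  {"turn": [0,0,7.3],"slide": [28,52,0],"claw": 100},
  {"turn": [0,0,7.3],"slide": [28,52,0],"claw": 100},
])

```text
t: 1.18
eef_pos: [416.9, -303.0, 239.0]
tcp_rot: [3.141, 0.0, 1.099]
ft_force: [0.7, -0.2, 0.8]
opening: 1.003
grip_force: 0.0
```

Emit:
jog_arm([
  {"turn": [0,0,7.3],"slide": [28,52,0],"claw": 100},
  {"turn": [0,0,7.3],"slide": [28,52,0],"claw": 100},
  {"turn": [0,0,7.3],"slide": [29,53,0],"claw": 100},
  {"turn": [0,0,7.3],"slide": [30,53,0],"claw": 100},
  {"turn": [0,0,7.3],"slide": [30,53,0],"claw": 100},
])

```text
t: 1.8
eef_pos: [562.1, -39.7, 238.9]
tcp_rot: [3.141, 0.0, 1.736]
ft_force: [0.6, -1.6, -0.4]
opening: 0.994
grip_force: 0.0
```

Emit:
jog_arm([
  {"turn": [0,0,0.5],"slide": [0,0,0],"claw": 100},
  {"turn": [0,0,0],"slide": [0,0,0],"claw": 100},
])

```text
t: 2.05
eef_pos: [561.0, -41.7, 238.5]
tcp_rot: [-3.141, 0.0, 1.741]
ft_force: [0.1, 0.6, 0.2]
opening: 1.0
grip_force: 0.0
```

```bash
python3 - <<'E'
from h import *
s=state();print(s["t"],s["eef_pos"].round(1),np.round(s["tcp_rot"],4),np.round(s["joints"],2),s["ft_force"])
c=read_camera("wrist"); f=c["frame"].copy()
for q in("tier_handle","release_lever","yellow_clip"):
    for r in look_for(q,"wrist")[:2]: print(q,r["conf"],r["xy"])
u=np.array([-0.169,.9856,0]);v=np.array([.9856,.169,0]);h=np.array([561,-42,160.])
for a in(-17,-9,25,33):
    p=[proj(c,h+a*v+k*u) for k in(18,-18)]; cv2.line(f,*[tuple(map(int,x.round())) for x in p],(255,255,0),1)
cv2.imwrite("pics/wrist1.png",f)
E
```

```text
2.05 [561.  -41.7 238.5] [-3.1413e+00  1.0000e-04  1.7406e+00] [-0.19  0.38  1.68 -0.    1.08 -0.36] [0.05214498 0.62678055 0.24599475]
tier_handle 0.79 [220.2, 222.0]
release_lever 0.73 [349.0, 233.4]
yellow_clip 0.69 [382.6, 133.9]
```

View pics/wrist1.png

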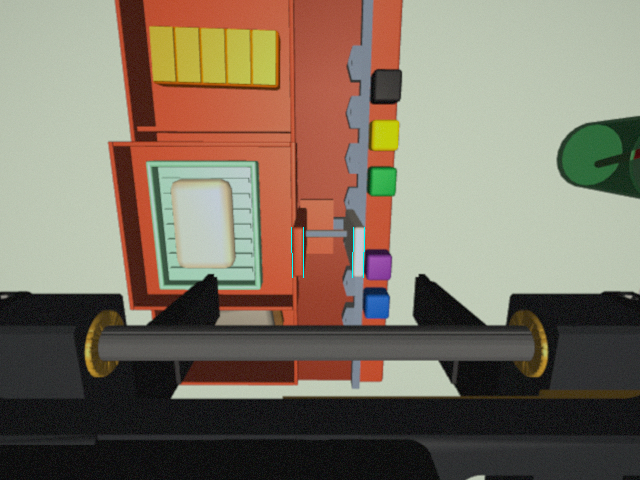

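The projected plate edges fall on the red plate (columns 292–304) and the lever (352–364) in the wrist view, so the estimate holds. Next I descend and squeeze.

Emit:
jog_arm([
  {"turn": [0,0,0],"slide": [0,0,-40],"claw": 100},
  {"turn": [0,0,0],"slide": [0,0,-40],"claw": 100},
  {"turn": [0,0,0],"slide": [0,0,-25],"claw": 100},
  {"turn": [0,0,0],"slide": [0,0,-12],"claw": 100},
  {"turn": [0,0,0],"slide": [0,0,0],"claw": 100},
])

```text
t: 2.88
eef_pos: [561.1, -42.1, 121.6]
tcp_rot: [-3.141, -0.0, 1.74]
ft_force: [0.6, -0.1, 1.2]
opening: 1.002
grip_force: 0.0
```

Emit:
jog_arm([
  {"turn": [0,0,0],"slide": [0,0,0],"claw": 20},
  {"turn": [0,0,0],"slide": [0,0,0],"claw": 20},
  {"turn": [0,0,0],"slide": [0,0,0],"claw": 20},
  {"turn": [0,0,0],"slide": [0,0,0],"claw": 20},
  {"turn": [0,0,0],"slide": [0,0,0],"claw": 20},
])

```text
t: 3.5
eef_pos: [562.3, -41.6, 122.1]
tcp_rot: [3.139, 0.001, 1.741]
ft_force: [6.2, 1.7, 2.0]
opening: 0.529
grip_force: 2.9
```

Emit:
jog_arm([
  {"turn": [0,0,0],"slide": [0,0,0],"claw": 20},
  {"turn": [0,0,0],"slide": [0,0,0],"claw": 20},
  {"turn": [0,0,0],"slide": [0,0,0],"claw": 20},
  {"turn": [0,0,0],"slide": [0,0,0],"claw": 20},
])

```text
t: 4.0
eef_pos: [561.3, -41.7, 122.2]
tcp_rot: [3.141, 0.0, 1.74]
ft_force: [-2.4, -0.5, 4.9]
opening: 0.353
grip_force: 30.0
```

Opening 33.5 mm matches the 34 mm expected when fully squeezed. I'll slide 80 mm along the track.

Emit:
jog_arm([
  {"turn": [0,0,0],"slide": [-1.5,8.8,0],"claw": 20},
  {"turn": [0,0,0],"slide": [-3,17.5,0],"claw": 20},
  {"turn": [0,0,0],"slide": [-3,17.5,0],"claw": 20},
  {"turn": [0,0,0],"slide": [-3,17.5,0],"claw": 20},
  {"turn": [0,0,0],"slide": [-3,17.5,0],"claw": 20},
])

```text
t: 4.62
eef_pos: [547.9, 37.7, 122.2]
tcp_rot: [3.14, 0.0, 1.741]
ft_force: [0.2, -1.1, 5.4]
opening: 0.351
grip_force: 30.0
```

Emit:
jog_arm([
  {"turn": [0,0,0],"slide": [0,0,0],"claw": 20},
  {"turn": [0,0,0],"slide": [0,0,0],"claw": 20},
  {"turn": [0,0,0],"slide": [0,0,0],"claw": 20},
])

```text
t: 5.0
eef_pos: [548.0, 36.9, 122.2]
tcp_rot: [3.141, 0.0, 1.741]
ft_force: [-1.4, 0.1, 6.8]
opening: 0.351
grip_force: 30.0
```

```bash
python3 - <<'E'
from h import *
s=state();print(s["t"],s["eef_pos"].round(1),s["opening"],s["ft_force"])
c=read_camera("wrist"); cv2.imwrite("pics/wrist2.png",c["frame"])
E
```

```text
5.0 [548.   36.9 122.2] 0.350583164198723 [-1.39713163  0.11530436  6.83243811]
```

View pics/wrist2.png

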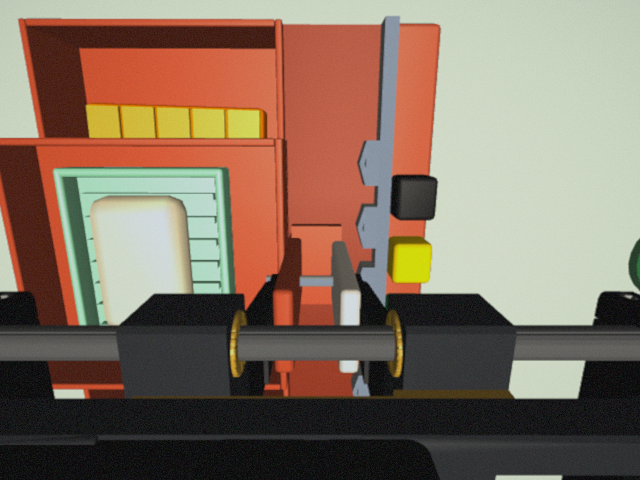

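The tier moved with the gripper. The squeezed handle's base, around row 265, is level with the yellow clip at (410,260), and the lever is held in. Next I let go and retreat straight up.

Emit:
jog_arm([
  {"turn": [0,0,0],"slide": [0,0,0],"claw": 100},
  {"turn": [0,0,0],"slide": [0,0,0],"claw": 100},
  {"turn": [0,0,0],"slide": [0,0,0],"claw": 100},
  {"turn": [0,0,0],"slide": [0,0,0],"claw": 100},
  {"turn": [0,0,0],"slide": [0,0,0],"claw": 100},
])

```text
t: 5.68
eef_pos: [547.0, 37.0, 121.2]
tcp_rot: [-3.14, -0.0, 1.741]
ft_force: [-0.5, 0.1, 0.1]
opening: 0.819
grip_force: 0.0
```

Emit:
jog_arm([
  {"turn": [0,0,0],"slide": [0,0,0],"claw": 100},
  {"turn": [0,0,0],"slide": [0,0,0],"claw": 100},
  {"turn": [0,0,0],"slide": [0,0,0],"claw": 100},
])

```text
t: 6.05
eef_pos: [547.6, 37.1, 121.6]
tcp_rot: [-3.141, -0.0, 1.741]
ft_force: [0.6, -0.2, 0.1]
opening: 0.998
grip_force: 0.0
```

Emit:
jog_arm([
  {"turn": [0,0,0],"slide": [0,0,20],"claw": 100},
  {"turn": [0,0,0],"slide": [0,0,40],"claw": 100},
  {"turn": [0,0,0],"slide": [0,0,40],"claw": 100},
  {"turn": [0,0,0],"slide": [0,0,20],"claw": 100},
  {"turn": [0,0,0],"slide": [0,0,0],"claw": 100},
])

```text
t: 6.68
eef_pos: [548.1, 37.1, 242.8]
tcp_rot: [3.139, 0.001, 1.741]
ft_force: [-0.2, 1.1, -0.0]
opening: 1.0
grip_force: 0.0
```

```bash
python3 - <<'E'
from h import *
c=read_camera("wrist"); f=c["frame"].copy()
u=np.array([-0.1693,.9856,0]);v=np.array([.9856,.1693,0]);h=np.array([547.4,36.8,160.])
for a in(-17,-9,25,33):
    p=[proj(c,h+a*v+k*u) for k in(18,-18)]; cv2.line(f,*[tuple(map(int,x.round())) for x in p],(255,255,0),1)
cv2.imwrite("pics/wrist3.png",f)
E
```

```text
(no output)
```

View pics/wrist3.png

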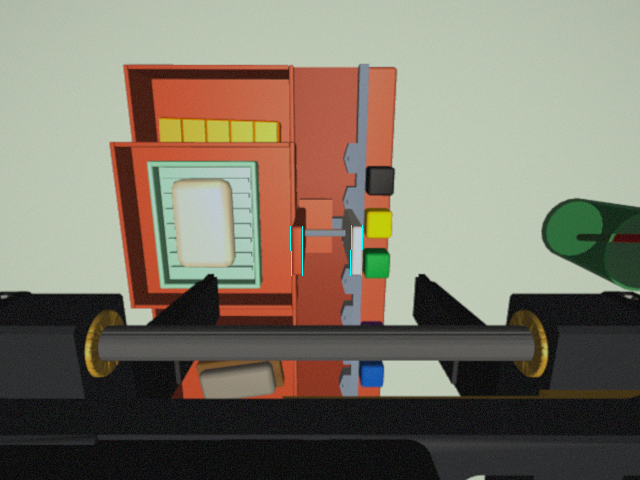

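The wrist view shows the lever sprung back at columns 351–362, on the predicted rest edges. The handle base at row 225 is level with the yellow clip at (378,223), and the gripper is clear.

```bash
python3 -c "
from cell import *
print(job_done())"
```

```text
the job is handed in; nothing more can be done
None
```

I moved the soap tier two notches left to the yellow clip and let go. The last picture shows the lever sprung back, the handle level with the clip, and the gripper clear; the job is handed in, with no verdict returned.

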